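Make up a kit of beech craft blanks

ROBOT

A 7-joint arm with a two-finger parallel gripper is mounted at the origin on the work surface. World frame = base frame: x ahead of the robot, y to its left, z up, the work surface at z = 0. Lengths are in m, angles in rad, forces in N, time in s.
With the tool pointing down it reaches from about 0.425 to 0.8 m from the base axis. Payload 8.3 kg.
Tool frame: the origin (TCP) lies at the very end of the fingers, on their centre line; the grasp point (between the pads) lies 19 mm behind it; y points along the fingers, z is the direction in which the jaws open and shut, and the axes are right-handed (so a half turn about y gives the same grasp; the last joint's range is limited). The gripper opens to 85 mm and grips with 20 to 120 N. Pads are 22 mm wide; open, the fingers measure 114 mm over their backs; the gripper's body (76 mm by 85 mm) begins 54 mm behind the grasp point. The pads swing forward as they close: fully open they stand 13 mm farther back than shut.
Start: joints at [-1.254, 0.383, 0.016, 1.37, -0.006, 1.388, -0.046], TCP at [0.232, 0.58, 0.231] pointing down, gripper open.
Joint ranges: [-2.95, 2.95], [-0.25, 2.06], [-1.52, 1.56], [0.18, 2.33], [-1.44, 4.58], [0.02, 2.06], [-3.01, 3.01]. Speed limits (rad/s): [2.39, 2.39, 3.01, 3.01, 3.14, 3.14, 3.14].

INTERFACE

Orientations are given as a unit quaternion [x, y, z, w].
In Python, from plant import arm, imaging gives the robot as it stands.
- The arm moves only by the tool move_arm, never from a script. Its argument "deltas" is one flat list of numbers, 7 for each row, row after row: the gripper's target within -1 to 1 (fully open at 1, half-way at 0, shut at -1), then the shift along the tool's x, y, z in mm, then the turn, a rotation vector about the tool's x, y, z in degrees. In form: [fingers, x, y, z, rx, ry, rz, fingers, x, y, z, rx, ry, rz, ...]. A call has 1 to 10 rows; each row is the pose to reach, as a shift and turn from the pose commanded when the call began, along the tool's axes at that moment; what a row does not reach only later rows make up. A row lasts 1/12 s, in which the tool goes at most 41.7 mm and 7.16 degrees, less where a joint would pass 70% of its speed; a pose out of reach is approached as far as the arm can. A call with a gripper value outside its range is refused whole. The fingers move at their own pace and stop on an object; "squeeze" is the grip in N (left out, the last holds). Time passes only in rows, so rows that repeat a pose let the fingers close. It gives the time, the measured TCP pose, the force and the opening at its end, in the units of the state.
- arm.read_state(): the state, without advancing time (a new reading comes with each control period).
- imaging.capture(name): name is "scene" or "top"; returns a dict with "frame" (400x640x3 uint8, red, green, blue), "mtx" (3x3 intrinsics, pixels), "dist" ([k1, k2, p1, p2, k3] as OpenCV has them; the pictures are not rectified), "pose" (4x4, takes a point from camera to world coordinates). Camera axes: x right, y down, z forward; pixel columns grow to the right and rows downward; lengths in m; the calibration is good to about 2 mm. A picture is of the moment at which its call begins. There is no depth.
- arm.finish_job(): hands the job in, once; it reports no verdict.
The state is a dict: "clock": time; "joint_pos": joint angles; "joint_velocities": joint speeds; "joint_torque": joint torques, N m; "eef_pos": TCP position; "tcp_rot": TCP orientation; "force": force on the tool from outside, world axes, zero at the start; "wrist_torque": the same for the moment, N m; "opening": opening from 0.0 (shut) to 1.0 (fully open).
Only numpy, scipy, OpenCV 4.12 (cv2) and the standard library are available. Lean on these libraries where they do the work, as an engineer would, in place of code of your own. Each camera call takes 0.05 s, during which the arm holds its last target.

TASK

Make up one visitor's kit at the craft table: lay the large disc, the small disc and the oblong blank flat inside the printed outlines on the card mats that match them. Stack square blanks neatly in the square outline of the height gauge until the top of the stack meets the black mark on its post, and leave the square blank that is not needed lying where it is.

Things in the scene. Friction and masses are not known exactly. Their poses are not given: they have to be found in the camera images.
- disc_large_mid (a point): the larger of two loose round blanks of plain pale beech: a disc 60 mm in diameter and 20 mm thick, about 38 g, lying flat on the table. This point is its centre, half-way up (10 mm above its underside); z up.
- disc_small_mid (a point): the smaller loose round blank of plain pale beech: a disc 40 mm in diameter and 20 mm thick, about 18 g, lying flat on the table. This point is its centre, half-way up (10 mm above its underside); z up.
- tag_mid (a point): the loose oblong blank of plain pale beech, 62 mm long (its x), 34 mm wide (its y) and 20 mm thick, about 30 g, lying flat on the table. This point is its centre, half-way up (10 mm above its underside); z up.
- square0_mid (a point): one of three identical loose square blanks of plain pale beech, 50 x 50 mm and 20 mm thick, about 36 g, lying flat on the table; any two of the three may be used. This point is its centre, half-way up (10 mm above its underside); z up through the thickness, x and y at right angles to its sides.
- square1_mid (a point): one of three identical loose square blanks of plain pale beech, 50 x 50 mm and 20 mm thick, about 36 g, lying flat on the table; any two of the three may be used. This point is its centre, half-way up (10 mm above its underside); z up through the thickness, x and y at right angles to its sides.
- square2_mid (a point): one of three identical loose square blanks of plain pale beech, 50 x 50 mm and 20 mm thick, about 36 g, lying flat on the table; any two of the three may be used. This point is its centre, half-way up (10 mm above its underside); z up through the thickness, x and y at right angles to its sides.
- mat_large_top (a point): a fixed round white card mat with a scalloped edge, 97 mm across and 2 mm thick (lying on the table), printed with a thin dark circle 64 mm across inside, a little larger than the larger disc. This point is the circle's centre on the mat's upper surface, 2 mm above the table; z up.
- mat_small_top (a point): a fixed round white card mat with a scalloped edge, 97 mm across and 2 mm thick (lying on the table), printed with a thin dark circle 44 mm across inside, a little larger than the smaller disc. This point is the circle's centre on the mat's upper surface, 2 mm above the table; z up.
- mat_tag_top (a point): a fixed round white card mat with a scalloped edge, 97 mm across and 2 mm thick (lying on the table), printed with a thin dark oblong 66 mm (along x) by 38 mm (along y) inside, a little larger than the oblong blank. This point is the oblong's centre on the mat's upper surface, 2 mm above the table; z up.
- gauge_pad (a point): fixed height gauge: aluminium plate 4 mm thick, 80 mm wide in y, -40 to +54 mm in x, with a dark square outline 54 mm wide inside; upright post 60 mm tall above the table, 18 mm wide in y, +44 to +54 mm in x, with a black mark 40 mm above the plate (two square blanks high). This point: the square's centre on the plate's top, 4 mm above the table; x towards the post, x and y along the square's sides, z up.
Mind the look-alikes: they are no part of the job. Leave any purple or red look-alike of the part that bears square0_mid alone.

How it is judged:
At the end, for the whole second after the job is handed in: Discs and oblong flat on their own mats, centred within 10 mm, oblong aligned within 0.2 rad. Two squares stacked flat on the gauge, each within 10 mm and 0.2 rad of its outline, top within 3 mm of the mark. Third square within 20 mm of its start. All at rest (horizontal distance between disc_large_mid and mat_large_top below 0.01 m and z of disc_large_mid in the frame of mat_large_top between 0.007 and 0.013 m and angle between each of disc_large_mid, disc_small_mid, tag_mid's own z axis and vertical below 0.1 rad and horizontal distance between disc_small_mid and mat_small_top below 0.01 m and z of disc_small_mid in the frame of mat_small_top between 0.007 and 0.013 m and horizontal distance between tag_mid and mat_tag_top below 0.01 m and z of tag_mid in the frame of mat_tag_top between 0.007 and 0.013 m and angle between the x axis of tag_mid and the x axis of mat_tag_top, either way round below 0.2 rad and ((horizontal distance between square0_mid and gauge_pad below 0.01 m and z of square0_mid in the frame of gauge_pad between 0.007 and 0.013 m and angle between square0_mid's own z axis and vertical below 0.1 rad and (angle between the x axis of square0_mid and the x axis of gauge_pad, either way round below 0.2 rad or angle between the x axis of square0_mid and the y axis of gauge_pad, either way round below 0.2 rad)) or (horizontal distance between square1_mid and gauge_pad below 0.01 m and z of square1_mid in the frame of gauge_pad between 0.007 and 0.013 m and angle between square1_mid's own z axis and vertical below 0.1 rad and (angle between the x axis of square1_mid and the x axis of gauge_pad, either way round below 0.2 rad or angle between the x axis of square1_mid and the y axis of gauge_pad, either way round below 0.2 rad)) or (horizontal distance between square2_mid and gauge_pad below 0.01 m and z of square2_mid in the frame of gauge_pad between 0.007 and 0.013 m and angle between square2_mid's own z axis and vertical below 0.1 rad and (angle between the x axis of square2_mid and the x axis of gauge_pad, either way round below 0.2 rad or angle between the x axis of square2_mid and the y axis of gauge_pad, either way round below 0.2 rad))) and ((horizontal distance between square0_mid and gauge_pad below 0.01 m and z of square0_mid in the frame of gauge_pad between 0.027 and 0.033 m and angle between square0_mid's own z axis and vertical below 0.1 rad and (angle between the x axis of square0_mid and the x axis of gauge_pad, either way round below 0.2 rad or angle between the x axis of square0_mid and the y axis of gauge_pad, either way round below 0.2 rad)) or (horizontal distance between square1_mid and gauge_pad below 0.01 m and z of square1_mid in the frame of gauge_pad between 0.027 and 0.033 m and angle between square1_mid's own z axis and vertical below 0.1 rad and (angle between the x axis of square1_mid and the x axis of gauge_pad, either way round below 0.2 rad or angle between the x axis of square1_mid and the y axis of gauge_pad, either way round below 0.2 rad)) or (horizontal distance between square2_mid and gauge_pad below 0.01 m and z of square2_mid in the frame of gauge_pad between 0.027 and 0.033 m and angle between square2_mid's own z axis and vertical below 0.1 rad and (angle between the x axis of square2_mid and the x axis of gauge_pad, either way round below 0.2 rad or angle between the x axis of square2_mid and the y axis of gauge_pad, either way round below 0.2 rad))) and distance of any of square0_mid, square1_mid, square2_mid from where it was at the start of the episode below 0.02 m and linear speed of each of disc_large, disc_small, tag, square0, square1, square2 below 0.02 m/s); the robot touches nothing.
It also fails if it takes over 112 s, if anything falls off the work surface, if the arm or the gripper's body presses on something with over 40 N, if the wrist force passes 120 N, or if a joint passes its speed limit or range.

## Working session

There is one attempt and no reset: what is moved stays moved. The work goes in short steps, Python scripts to look and compute and a tool call to move; the robot and the scene stay as the last step left them, time stands still between calls to the robot, and variables do not carry over. Pictures are saved under pics/ and viewed, and the job is handed in when it is done.

Besides the shell and the picture viewer there is one more tool, called by a JSON object that holds its "op" and its "data". move_arm: Moves the arm, as the interface text tells. Its arguments: {"type":"object","properties":{"deltas":{"type":"array","items":{"type":"number"}},"squeeze":{"type":"number"}},"required":["deltas"]}

```bash
mkdir -p pics; python3 - <<'E'
from plant import arm, imaging
import cv2,numpy as np,pickle
s=arm.read_state();print(s)
for n in("scene","top"):
    c=imaging.capture(n);pickle.dump(c,open(f'pics/{n}0.pkl','wb'))
    cv2.imwrite(f'pics/{n}0.png',c['frame'][:,:,::-1]);print(c['mtx'],c['dist'],c['pose'])
E
```

```text
{'clock': 0.0, 'joint_pos': array([-1.25392636,  0.38421291,  0.01638087,  1.37117254, -0.00630058,
        1.38819826, -0.04649724]), 'joint_velocities': array([ 0.00078877,  0.00084804,  0.00012045, -0.00087518,  0.00152167,
       -0.00022322, -0.0011539 ]), 'joint_torque': array([-1.71974511e-04, -6.27584124e+01,  8.44398793e-01, -3.71836817e+01,
        1.67362543e-02,  1.37929237e-02, -6.13051583e-06]), 'eef_pos': array([0.23147359, 0.58000722, 0.23028633]), 'tcp_rot': array([ 0.69507734, -0.13355955,  0.13332582, -0.69372442]), 'force': array([0.28192986, 0.53669976, 0.05360311]), 'wrist_torque': array([0.04298572, 0.00331101, 0.05448863]), 'opening': 1.0025499076554973}
[[395.38705791   0.         317.76742921]
 [  0.         395.38705791 199.96033204]
 [  0.           0.           1.        ]] [0.03115715 0.         0.         0.         0.        ] [[-0.5168639   0.63924679 -0.56939902  1.23495645]
 [ 0.85585079  0.40082532 -0.32689217  0.36648067]
 [ 0.01926477 -0.65627936 -0.75427201  0.86217104]
 [ 0.          0.          0.          1.        ]]
[[493.30396848   0.         318.66446911]
 [  0.         493.30396848 195.21844225]
 [  0.           0.           1.        ]] [-0.0201761  0.         0.         0.         0.       ] [[-0.00676465 -0.99691838  0.07815363  0.54759229]
 [-0.999825    0.00537973 -0.01791741  0.01646358]
 [ 0.01744175 -0.07826116 -0.9967803   1.15612854]
 [ 0.          0.          0.          1.        ]]
```

View pics/top0.png

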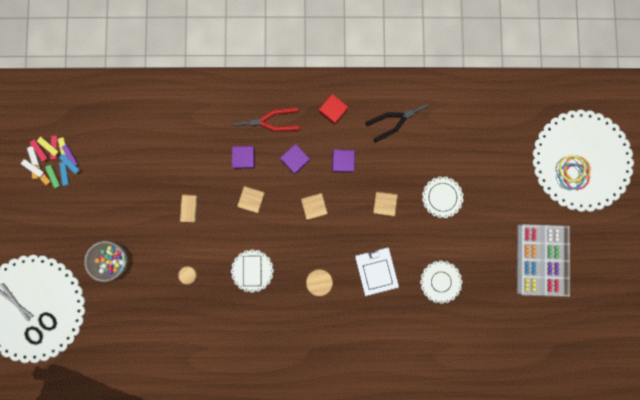

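View pics/scene0.png

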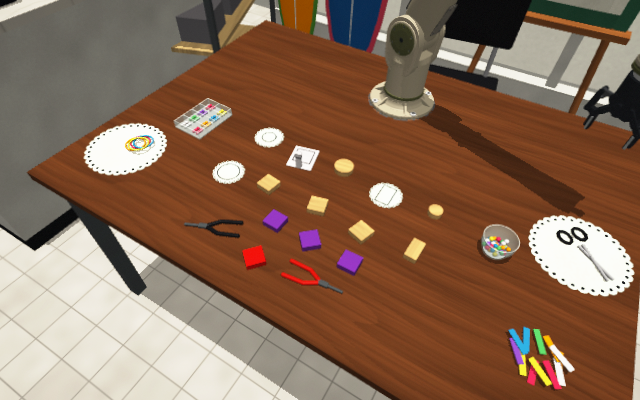

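The top view shows three squares at (251,199), (315,206) and (385,203), the oblong at (188,208), the small disc at (187,275) and the large disc at (319,283). The tag mat is at (252,271), the large mat at (442,197), the small mat at (441,282), and the gauge at (377,271) with its post at (376,254).

```bash
cat > h.py <<'E'
import cv2,numpy as np
def cast(c,uv,z):
    uv=np.asarray(uv,float).reshape(-1,1,2)
    n=cv2.undistortPoints(uv,c['mtx'],c['dist']).reshape(-1,2)
    d=np.c_[n,np.ones(len(n))]@c['pose'][:3,:3].T;o=c['pose'][:3,3]
    return (o+d*((z-o[2])/d[:,2])[:,None])[:,:2]
def beech(c):
    h=cv2.cvtColor(c['frame'],cv2.COLOR_RGB2HSV)
    return cv2.inRange(h,(10,50,140),(28,190,255))
def white(c):
    h=cv2.cvtColor(c['frame'],cv2.COLOR_RGB2HSV)
    return cv2.inRange(h,(0,0,150),(180,60,255))
def blobs(c,z=0.01,mn=100):
    cs,_=cv2.findContours(beech(c),cv2.RETR_EXTERNAL,cv2.CHAIN_APPROX_NONE)
    out=[]
    for k in cs:
        if cv2.contourArea(k)<mn: continue
        p=cast(c,k.reshape(-1,2),z)*1000
        m=cv2.moments(p.astype(np.float32).reshape(-1,1,2))
        r=cv2.minAreaRect(p.astype(np.float32))
        cx=k.reshape(-1,2).mean(0)
        out.append((cx.round(),np.round([m['m10']/m['m00'],m['m01']/m['m00']],1),np.round(r[0],1),np.round(r[1],1),round(r[2],1)))
    return out
E
python3 - <<'E'
import pickle,cv2,numpy as np
from h import *
for n in('top','scene'):
    c=pickle.load(open(f'pics/{n}0.pkl','rb'))
    print(n)
    for b in blobs(c):
        if -400<b[1][1]<500 and b[1][0]<900: print(*b)
    # holes in white
    cs,hi=cv2.findContours(white(c),cv2.RETR_CCOMP,cv2.CHAIN_APPROX_NONE)
    for k,h in zip(cs,hi[0]):
        a=cv2.contourArea(k)
        if a<60: continue
        p=(cast(c,k.reshape(-1,2),0.002)*1000).astype(np.float32)
        if not(-350<p[:,1].mean()<300 and 300<p[:,0].mean()<800):continue
        r=cv2.minAreaRect(p);m=cv2.moments(p.reshape(-1,1,2))
        print('hole' if h[3]>=0 else 'outer',k.reshape(-1,2).mean(0).round(),np.round([m['m10']/m['m00'],m['m01']/m['m00']],1),np.round(r[0],1),np.round(r[1],1),round(r[2],1))
c=pickle.load(open('pics/top0.pkl','rb'))
cv2.imwrite('pics/crop.png',cv2.resize(c['frame'][170:320,160:480,::-1],None,fx=2.5,fy=2.5,interpolation=cv2.INTER_CUBIC))
E
```

```text
top
[319. 282.] [436.4  -3.3] [437.2  -3.6] [59.8 59.3] 89.5
[187. 275.] [455.7 300.2] [456.6 300.5] [39.1 38.7] 89.6
[188. 208.] [609.5 299.7] [609.9 299.5] [34.6 63. ] 86.9
[314. 206.] [612.7   7.2] [612.6   7.3] [51.7 51.8] 14.8
[385. 203.] [ 617.5 -159.2] [ 617.6 -159.1] [51.5 51.9] 81.8
[250. 199.] [629.2 154.9] [629.2 154.6] [50.7 51.4] 71.9
outer [441. 282.] [ 435.1 -287.3] [ 435.  -287.2] [95.9 94.8] 80.0
outer [252. 270.] [464.6 152. ] [465.3 152.5] [96.6 94.8] 0.0
outer [376. 271.] [ 459.4 -138.2] [ 460.3 -137.9] [95.9 81.6] 13.8
outer [442. 197.] [ 632.9 -296.2] [ 632.4 -296.4] [97.4 94.7] 89.7
scene
[415. 248.] [600.  295.8] [599.9 295.9] [36.8 66.6] 87.6
[503. 236.] [426.  473.5] [435.2 478.6] [89.8 72.1] 68.8
[361. 230.] [620.3 150.7] [620.  150.6] [53.7 54.6] 72.5
[436. 209.] [445.5 296.1] [445.8 296.3] [40.2 42.3] 32.1
[317. 203.] [603.4   2.7] [603.6   2.6] [55.3 53.1] 14.0
[268. 182.] [ 608.1 -164.4] [ 608.1 -164.4] [54.8 54.9] 82.1
[344. 165.] [426.1  -8.8] [426.1  -8.9] [63.3 60.5] 65.5
[401. 101.] [42.   9.4] [9.5 0. ] [207.8 236.9] 16.6
[579.  25.] [-976.   457.6] [-978.4  455.1] [ 83.3 444.1] 3.1
outer [386. 195.] [462.4 151. ] [462.5 151.4] [94.2 98.5] 32.1
outer [228. 172.] [ 632.1 -297.1] [ 632.9 -296.7] [94.8 94.5] 32.4
outer [302. 158.] [ 454.  -138.4] [ 457.2 -139.7] [98.  82.9] 13.8
outer [268. 137.] [ 433.4 -288.5] [ 435.1 -287.3] [97.6 93.5] 34.4
```

View pics/crop.png

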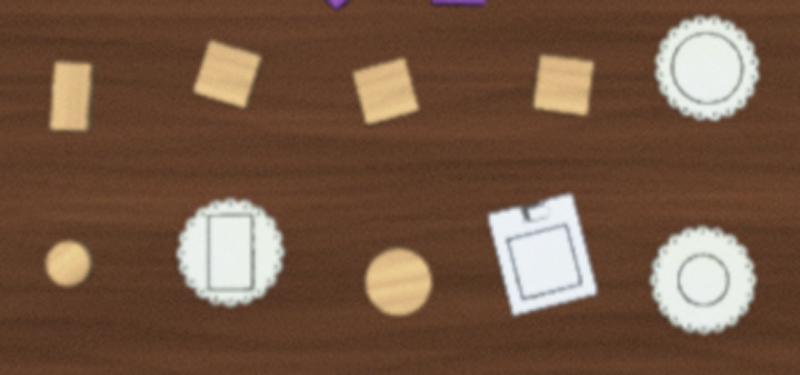

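```bash
python3 - <<'E'
import pickle,cv2,numpy as np
from h import *
c=pickle.load(open('pics/top0.pkl','rb'))
f=cv2.cvtColor(c['frame'],cv2.COLOR_RGB2GRAY)
for nm,(u,v),z,R in(('large',(442,197),.002,17.5),('small',(441,282),.002,15),('tag',(252,271),.002,19.5),('gauge',(378,275),.004,18)):
    s=6
    x0,y0=u-24,v-24
    g=cv2.resize(f[y0:y0+48,x0:x0+48],None,fx=s,fy=s,interpolation=cv2.INTER_CUBIC)
    yy,xx=np.mgrid[:48*s,:48*s]
    X=(xx+.5)/s-.5+x0;Y=(yy+.5)/s-.5+y0
    bh=cv2.morphologyEx(g,cv2.MORPH_BLACKHAT,np.ones((25,25)))
    m=((bh>25)&(np.hypot(X-u,Y-v)<R)).astype(np.uint8)
    n,l,st,_=cv2.connectedComponentsWithStats(m)
    i=1+np.argmax(st[1:,4]); 
    p=(cast(c,np.c_[X[l==i],Y[l==i]],z)*1000).astype(np.float32)
    r=cv2.minAreaRect(p);e=cv2.minEnclosingCircle(p)
    print(nm,st[i],np.round(r[0],1),np.round(r[1],1),round(r[2],1),np.round(e[0],1),round(e[1],1),p.mean(0))
E
```

```text
large [  59   57  182  178 6195] [ 632.9 -296.3] [70.2 70.9] 43.8 [ 632.6 -296.4] 36.1 [ 632.07336 -296.0046 ]
small [  82   77  129  132 4688] [ 435.3 -287.8] [50.1 50.5] 88.7 [ 434.7 -287.4] 26.1 [ 434.4038  -287.85864]
tag [  86   47  120  192 6619] [464.5 151.7] [73.4 46. ] 0.1 [463.9 152.5] 41.1 [463.29196 149.91331]
gauge [  50   48  186  189 6983] [ 453.1 -139. ] [62.2 62.4] 13.9 [ 452.7 -139.4] 41.2 [ 452.248   -139.43324]
```

```bash
cat >> h.py <<'E'
from scipy.spatial.transform import Rotation as Ro
def rel(x,y,z,yaw):
    """mm, deg: yaw = world heading of jaw axis (tool z)"""
    from plant import arm
    s=arm.read_state();R=Ro.from_quat(s['tcp_rot']);M=R.as_matrix()
    best=None
    for a in(yaw,yaw+180):
        zz=np.array([np.cos(np.radians(a)),np.sin(np.radians(a)),0]);yy=np.array([0,0,-1.]);xx=np.cross(yy,zz)
        T=Ro.from_matrix(np.c_[xx,yy,zz]);rv=np.degrees((R.inv()*T).as_rotvec())
        if best is None or np.linalg.norm(rv)<np.linalg.norm(best):best=rv
    d=M.T@(np.array([x,y,z])-s['eef_pos']*1000)
    print('t',round(s['clock'],2),'pos',(s['eef_pos']*1000).round(1),'jawyaw',np.degrees(np.arctan2(M[1,2],M[0,2])).round(1),'open',s['opening'].round(3),'q7',s['joint_pos'].round(2),'F',s['force'].round(1))
    print('  xyz',d.round(1),'turn',best.round(2))
E
python3 -c "
from h import *
rel(456.3,300.3,100,100);rel(456.3,300.3,100,33);
from plant import arm;print(Ro.from_quat(arm.read_state()['tcp_rot']).as_matrix().round(3))"
```

```text
Traceback (most recent call last):
  File "h.py", line 35, in rel
    print('t',round(s['clock'],2),'pos',(s['eef_pos']*1000).round(1),'jawyaw',np.degrees(np.arctan2(M[1,2],M[0,2])).round(1),'open',s['opening'].round(3),'q7',s['joint_pos'].round(2),'F',s['force'].round(1))
                                                                                                                                    ^^^^^^^^^^^^^^^^^^
AttributeError: 'float' object has no attribute 'round'
```

```bash
sed -i "s/s\['opening'\].round(3)/round(s['opening'],3)/" h.py
python3 -c "
from h import *
rel(456.3,300.3,100,100);rel(456.3,300.3,100,33);
from plant import arm;print(Ro.from_quat(arm.read_state()['tcp_rot']).as_matrix().round(3))"
```

```text
t 0.1 pos [231.5 580.1 230.3] jawyaw 68.2 open 1.002 q7 [-1.25  0.38  0.02  1.37 -0.01  1.39 -0.05] F [-0.3  0.2  0.2]
  xyz [ 312.5  130.7 -176.3] turn [ 1.000e-01 -3.176e+01 -3.000e-02]
t 0.1 pos [231.5 580.1 230.3] jawyaw 68.2 open 1.002 q7 [-1.25  0.38  0.02  1.37 -0.01  1.39 -0.05] F [-0.3  0.2  0.2]
  xyz [ 312.5  130.7 -176.3] turn [1.000e-01 3.524e+01 3.000e-02]
[[ 0.929 -0.001  0.371]
 [-0.371 -0.002  0.929]
 [ 0.    -1.    -0.002]]
```

```bash
python3 -c "
from h import *
rel(456.3,300.3,60,90)"
```

```text
t 0.1 pos [231.5 580.1 230.3] jawyaw 68.2 open 1.002 q7 [-1.25  0.38  0.02  1.37 -0.01  1.39 -0.05] F [-0.3  0.2  0.2]
  xyz [ 312.5  170.7 -176.2] turn [ 1.000e-01 -2.176e+01 -2.000e-02]
```

{"op": "move_arm", "data": {"deltas": [1,312.5,170,-176,0,-21.8,0,1,312.5,170,-176,0,-21.8,0,1,312.5,170,-176,0,-21.8,0,1,312.5,170,-176,0,-21.8,0,1,312.5,170,-176,0,-21.8,0,1,312.5,170,-176,0,-21.8,0,1,312.5,170,-176,0,-21.8,0,1,312.5,170,-176,0,-21.8,0,1,312.5,170,-176,0,-21.8,0,1,312.5,170,-176,0,-21.8,0], "squeeze": 40}}

```text
clock: 0.93
eef_pos: [0.4586, 0.2953, 0.0589]
tcp_rot: [0.708, -0.002, 0.001, -0.706]
force: [0.3, -0.9, -0.3]
opening: 1.0
```

```bash
python3 -c "
from h import *
rel(456.3,300.3,3,90)"
```

```text
t 0.93 pos [458.6 295.3  58.9] jawyaw 89.7 open 1.0 q7 [-0.73  0.37  0.12  1.8  -0.05  0.98  0.97] F [ 0.3 -0.9 -0.3]
  xyz [-2.3 55.9  5.2] turn [ 0.22 -0.26 -0.07]
```

{"op": "move_arm", "data": {"deltas": [1,0,0,0,0,0,0,1,0,0,0,0,0,0,1,0,0,0,0,0,0]}}

```text
clock: 1.18
eef_pos: [0.4561, 0.3019, 0.0612]
tcp_rot: [-0.707, -0.0, 0.001, 0.707]
force: [-0.2, 0.5, -0.3]
opening: 0.998
```

```bash
python3 -c "
from h import *
rel(456.3,300.3,3,90)"
```

```text
t 1.18 pos [456.1 301.9  61.2] jawyaw 90.1 open 0.998 q7 [-0.74  0.37  0.11  1.8  -0.05  0.98  0.97] F [-0.2  0.5 -0.3]
  xyz [ 0.3 58.2 -1.6] turn [-0.02  0.08 -0.04]
```

{"op": "move_arm", "data": {"deltas": [1,0,30,-1,0,0,0,1,0,50,-1,0,0,0,1,0,58,-1,0,0,0,1,0,58,-1,0,0,0,-1,0,58,-1,0,0,0,-1,0,58,-1,0,0,0,-1,0,58,-1,0,0,0,-1,0,58,-1,0,0,0,-1,0,58,-1,0,0,0,-1,0,58,-1,0,0,0], "squeeze": 40}}

```text
clock: 2.02
eef_pos: [0.4575, 0.3009, 0.0048]
tcp_rot: [-0.707, -0.001, -0.0, 0.708]
force: [-1.6, -0.5, 5.9]
opening: 0.447
```

```bash
python3 -c "
from h import *
rel(434.8,-287.5,60,90)"
```

```text
t 2.02 pos [457.5 300.9   4.8] jawyaw 90.0 open 0.447 q7 [-0.73  0.44  0.11  1.84 -0.06  0.86  0.98] F [-1.6 -0.5  5.9]
  xyz [ -23.   -56.2 -588.3] turn [-0.09  0.04  0.1 ]
```

{"op": "move_arm", "data": {"deltas": [-1,0,0,0,0,0,0,-1,0,-30,0,0,0,0,-1,0,-70,0,0,0,0,-1,0,-80,0,0,0,0,-1,0,-80,0,0,0,0,-1,0,-80,0,0,0,0]}}

```text
clock: 2.52
eef_pos: [0.4574, 0.3007, 0.0846]
tcp_rot: [-0.706, -0.001, -0.001, 0.708]
force: [0.0, -0.0, -0.7]
opening: 0.449
```

```bash
cat > snap.py <<'E'
import sys,cv2
from plant import imaging
c=imaging.capture(sys.argv[1]);import pickle;pickle.dump(c,open(f'pics/{sys.argv[2]}.pkl','wb'))
cv2.imwrite(f'pics/{sys.argv[2]}.png',c['frame'][:,:,::-1])
E
python3 snap.py scene s1; python3 -c "
from h import *
rel(434.8,-287.5,85,90)"
```

```text
t 2.57 pos [456.6 300.1  83.3] jawyaw 90.0 open 0.45 q7 [-0.74  0.34  0.12  1.78 -0.05  1.02  0.97] F [-0.1 -0.2 -0.4]
  xyz [ -22.2   -1.8 -587.6] turn [-0.02  0.04  0.02]
```

View pics/s1.png

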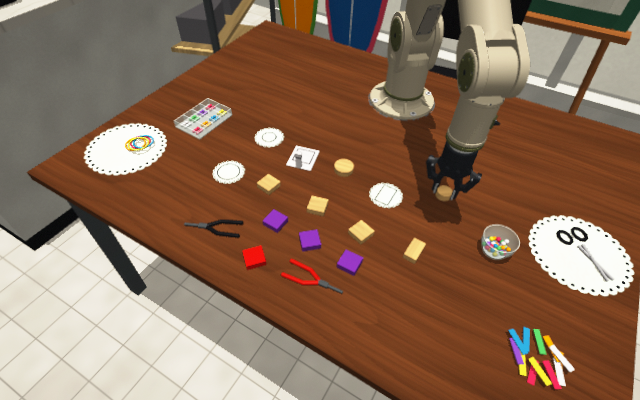

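The small disc is held in the jaws at (446,193).

{"op": "move_arm", "data": {"deltas": [-1,25,0,-300,0,0,0,-1,25,0,-300,0,0,0,-1,25,0,-300,0,0,0,-1,25,0,-300,0,0,0,-1,25,0,-300,0,0,0,-1,25,0,-300,0,0,0,-1,25,0,-300,0,0,0,-1,-22,0,-587,0,0,0,-1,-22,0,-587,0,0,0,-1,-22,0,-587,0,0,0]}}

```text
clock: 3.4
eef_pos: [0.4603, -0.1158, 0.0821]
tcp_rot: [-0.707, 0.001, 0.001, 0.707]
force: [0.8, 0.2, -0.7]
opening: 0.446
```

```bash
python3 -c "
from h import *
rel(434.8,-287.5,60,90)"
```

```text
t 3.4 pos [ 460.3 -115.8   82.1] jawyaw 90.0 open 0.446 q7 [-0.16  0.21  0.38  1.97 -0.09  0.98  1.83] F [ 0.8  0.2 -0.7]
  xyz [ -25.6   22.2 -171.7] turn [-0.    0.04 -0.13]
```

{"op": "move_arm", "data": {"deltas": [-1,-25,22,-171,0,0,0,-1,-25,22,-171,0,0,0,-1,-25,22,-171,0,0,0,-1,-25,22,-171,0,0,0,-1,-25,22,-171,0,0,0,-1,-25,22,-171,0,0,0,-1,-25,22,-171,0,0,0,-1,-25,22,-171,0,0,0]}}

```text
clock: 4.07
eef_pos: [0.437, -0.2835, 0.0604]
tcp_rot: [-0.707, -0.0, 0.001, 0.708]
force: [0.7, 0.0, -1.0]
opening: 0.446
```

```bash
python3 -c "
from h import *
rel(434.8,-287.5,7,90)"
```

```text
t 4.07 pos [ 437.  -283.5   60.4] jawyaw 90.1 open 0.446 q7 [ 0.12  0.34  0.47  1.88 -0.19  0.96  2.25] F [ 0.7  0.  -1. ]
  xyz [-2.1 53.4 -4.1] turn [-0.07  0.12 -0.09]
```

{"op": "move_arm", "data": {"deltas": [-1,0,0,0,0,0,0,-1,0,0,0,0,0,0,-1,0,0,0,0,0,0]}}

```text
clock: 4.32
eef_pos: [0.4375, -0.284, 0.0614]
tcp_rot: [-0.707, -0.001, 0.001, 0.707]
force: [-0.2, -0.2, -0.3]
opening: 0.451
```

```bash
python3 -c "
from h import *
rel(434.8,-287.5,7,90)"
```

```text
t 4.32 pos [ 437.5 -284.    61.4] jawyaw 90.2 open 0.451 q7 [ 0.12  0.34  0.47  1.88 -0.19  0.96  2.25] F [-0.2 -0.2 -0.3]
  xyz [-2.8 54.4 -3.5] turn [-0.01  0.15  0.01]
```

{"op": "move_arm", "data": {"deltas": [-1,-2.8,25,-3.5,0,0,0,-1,-2.8,45,-3.5,0,0,0,-1,-2.8,52,-3.5,0,0,0,-1,-2.8,55,-3.5,0,0,0,-1,-2.8,55,-3.5,0,0,0,-1,-2.8,55,-3.5,0,0,0]}}

```text
clock: 4.82
eef_pos: [0.4347, -0.2883, 0.007]
tcp_rot: [0.707, 0.001, -0.0, -0.707]
force: [-0.7, 0.2, -0.4]
opening: 0.448
```

```bash
python3 -c "
from h import *
rel(434.8,-287.5,6,90)"
```

```text
t 4.82 pos [ 434.7 -288.3    7. ] jawyaw 90.1 open 0.448 q7 [ 0.15  0.42  0.45  1.92 -0.24  0.85  2.3 ] F [-0.7  0.2 -0.4]
  xyz [0.1 1.  0.8] turn [0.01 0.07 0.03]
```

{"op": "move_arm", "data": {"deltas": [-1,0,1,0.5,0,0,0,0.4,0,1,0.5,0,0,0,0.6,0,1,0.5,0,0,0,1,0,1,0.5,0,0,0,1,0,0,0.5,0,0,0,1,0,-30,0.5,0,0,0,1,0,-60,0.5,0,0,0,1,0,-80,0.5,0,0,0,1,0,-80,0,0,0,0,1,0,-80,0,0,0,0]}}

```text
clock: 5.65
eef_pos: [0.4351, -0.289, 0.0875]
tcp_rot: [0.707, 0.001, 0.001, -0.707]
force: [-0.7, 0.3, -0.2]
opening: 0.998
```

```bash
python3 -c "
from h import *
rel(617.5,-159.2,60,81.8)"
```

```text
t 5.65 pos [ 435.1 -289.    87.5] jawyaw 90.1 open 0.998 q7 [ 0.11  0.3   0.49  1.86 -0.17  1.02  2.24] F [-0.7  0.3 -0.2]
  xyz [182.4  27.8 129.6] turn [0.05 8.25 0.15]
```

{"op": "move_arm", "data": {"deltas": [1,182,28,129.5,0,8.3,0,1,182,28,129.5,0,8.3,0,1,182,28,129.5,0,8.3,0,1,182,28,129.5,0,8.3,0,1,182,28,129.5,0,8.3,0,1,182,28,129.5,0,8.3,0,1,182,28,129.5,0,8.3,0,1,182,28,129.5,0,8.3,0,1,182,28,129.5,0,8.3,0,1,182,28,129.5,0,8.3,0]}}

```text
clock: 6.48
eef_pos: [0.6147, -0.1606, 0.0579]
tcp_rot: [0.705, -0.052, 0.051, -0.705]
force: [1.2, -1.3, -0.3]
opening: 0.998
```

```bash
python3 snap.py top t2; python3 -c "
from h import *
import pickle
rel(617.5,-159.2,3,81.8)
c=pickle.load(open('pics/t2.pkl','rb'))
for b in blobs(c,.012): print(*b)"
```

```text
t 6.53 pos [ 614.9 -160.6   58.2] jawyaw 81.6 open 0.997 q7 [-0.09  0.56  0.42  1.56 -0.25  1.07  1.81] F [ 0.1  0.2 -0.5]
  xyz [ 2.4 55.2  1.8] turn [ 0.03 -0.21 -0.04]
[444. 283.] [ 431.9 -292. ] [ 431.5 -293.2] [30.5 39.3] 77.2
[319. 282.] [436.7  -3.4] [437.4  -3.5] [59.7 59.2] 89.5
[188. 208.] [609.5 299.2] [609.6 299.2] [34.7 62.8] 86.3
[314. 206.] [612.6   7.3] [612.5   7.2] [51.6 51.2] 15.1
[250. 199.] [629.  154.6] [629.  154.3] [50.7 51.3] 71.9
[578. 163.] [ 707.9 -630.4] [ 709.7 -621. ] [74.4 39.4] 50.8
[ 47. 146.] [756.4 630.5] [756.1 630.5] [57.6 16.2] 51.7
```

View pics/t2.png

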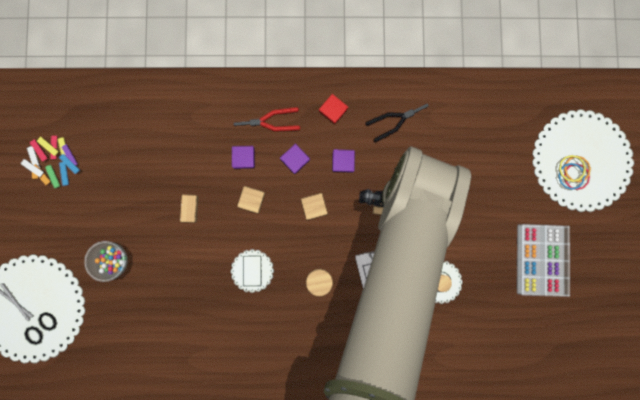

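The small disc is on its mat at (444,283), partly hidden by the arm, so I'll check it later. Next I grip square C.

{"op": "move_arm", "data": {"deltas": [1,2.4,25,1.8,0,0,0,1,2.4,45,1.8,0,0,0,1,2.4,55,1.8,0,0,0,1,2.4,55,1.8,0,0,0,-1,2.4,55,1.8,0,0,0,-1,2.4,55,1.8,0,0,0,-1,2.4,55,1.8,0,0,0,-1,2.4,55,1.8,0,0,0,-1,2.4,55,1.8,0,0,0,-1,2.4,55,1.8,0,0,0]}}

```text
clock: 7.37
eef_pos: [0.6199, -0.1579, 0.005]
tcp_rot: [0.705, -0.05, 0.052, -0.705]
force: [-0.7, -0.1, 6.3]
opening: 0.573
```

{"op": "move_arm", "data": {"deltas": [-1,0,0,0,0,0,0,-1,0,-30,0,0,0,0,-1,0,-70,0,0,0,0,-1,0,-100,0,0,0,0,-1,0,-100,0,0,0,0,-1,0,-100,0,0,0,0,-1,0,-100,0,0,0,0]}}

```text
clock: 7.95
eef_pos: [0.6185, -0.1572, 0.1031]
tcp_rot: [-0.705, 0.051, -0.051, 0.705]
force: [-0.5, 0.1, -1.1]
opening: 0.577
```

```bash
python3 -c "
from h import *
rel(453.2,-139.2,100,103.9)"
```

```text
t 7.95 pos [ 618.5 -157.2  103.1] jawyaw 81.8 open 0.577 q7 [-0.11  0.52  0.43  1.51 -0.23  1.15  1.79] F [-0.5  0.1 -1.1]
  xyz [-166.2    3.1   -5.9] turn [-2.000e-02 -2.215e+01 -0.000e+00]
```

{"op": "move_arm", "data": {"deltas": [-1,-165,3,-6,0,-22.2,0,-1,-165,3,-6,0,-22.2,0,-1,-165,3,-6,0,-22.2,0,-1,-165,3,-6,0,-22.2,0,-1,-165,3,-6,0,-22.2,0,-1,-165,3,-6,0,-22.2,0,-1,-165,3,-6,0,-22.2,0,-1,-165,3,-6,0,-22.2,0,-1,-165,3,-6,0,-22.2,0]}}

```text
clock: 8.7
eef_pos: [0.4558, -0.1398, 0.1002]
tcp_rot: [0.702, 0.086, -0.086, -0.702]
force: [-0.3, -0.2, -0.3]
opening: 0.575
```

```bash
python3 snap.py scene s3; python3 -c "
from h import *
rel(454,-139,8,103.9)"
```

```text
t 8.75 pos [ 455.7 -139.8  100.2] jawyaw 104.0 open 0.572 q7 [-0.12  0.18  0.39  1.95 -0.08  1.02  2.12] F [ 0.7 -0.6 -0.5]
  xyz [-1.4 92.2  1.2] turn [ 0.04  0.06 -0.01]
```

View pics/s3.png

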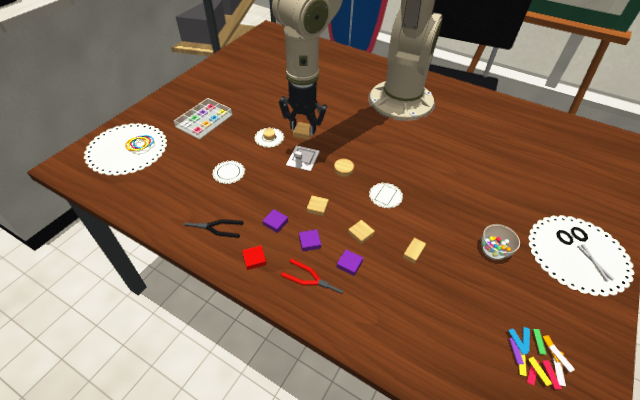

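Square C is held above the gauge at (302,130), and the small disc sits on its mat at (269,134).

{"op": "move_arm", "data": {"deltas": [-1,-1.4,30,1.2,0,0,0,-1,-1.4,60,1.2,0,0,0,-1,-1.4,80,1.2,0,0,0,-1,-1.4,90,1.2,0,0,0,-1,-1.4,93,1.2,0,0,0,-1,-1.4,93,1.2,0,0,0,-1,-1.4,93,1.2,0,0,0]}}

```text
clock: 9.33
eef_pos: [0.4538, -0.1391, 0.0076]
tcp_rot: [0.702, 0.086, -0.086, -0.702]
force: [-0.8, 0.3, -0.6]
opening: 0.574
```

```bash
python3 -c "
from h import *
rel(454,-139,8,103.9)"
```

```text
t 9.33 pos [ 453.8 -139.1    7.6] jawyaw 103.9 open 0.574 q7 [-0.09  0.32  0.37  2.04 -0.16  0.81  2.18] F [-0.8  0.3 -0.6]
  xyz [ 0.2 -0.4  0.1] turn [0.03 0.04 0.02]
```

{"op": "move_arm", "data": {"deltas": [-1,0,0.5,0,0,0,0,0.4,0,0.5,0,0,0,0,0.6,0,0.5,0,0,0,0,1,0,0.5,0,0,0,0,1,0,0,0,0,0,0,1,0,-30,0,0,0,0,1,0,-60,0,0,0,0,1,0,-90,0,0,0,0,1,0,-90,0,0,0,0,1,0,-90,0,0,0,0]}}

```text
clock: 10.17
eef_pos: [0.4544, -0.1391, 0.0991]
tcp_rot: [0.702, 0.087, -0.084, -0.702]
force: [0.2, 0.3, -0.4]
opening: 1.003
```

```bash
python3 -c "
from h import *
rel(612.6,7.2,60,104.9)"
```

```text
t 10.17 pos [ 454.4 -139.1   99.1] jawyaw 103.9 open 1.003 q7 [-0.13  0.18  0.4   1.96 -0.08  1.01  2.12] F [ 0.2  0.3 -0.4]
  xyz [188.6  39.7 103.9] turn [ 0.08 -0.95  0.23]
```

{"op": "move_arm", "data": {"deltas": [1,188,0,104,0,-1,0,1,188,0,104,0,-1,0,1,188,0,104,0,-1,0,1,188,40,104,0,-1,0,1,188,40,104,0,-1,0,1,188,40,104,0,-1,0,1,188,40,104,0,-1,0,1,188,40,104,0,-1,0,1,188,40,104,0,-1,0,1,188,40,104,0,-1,0]}}

```text
clock: 11.0
eef_pos: [0.6098, 0.0055, 0.0575]
tcp_rot: [0.701, 0.091, -0.091, -0.701]
force: [-0.3, -0.4, -0.0]
opening: 1.001
```

```bash
python3 snap.py top t4; python3 -c "
from h import *
import pickle
rel(612.6,7.2,3,104.9)
c=pickle.load(open('pics/t4.pkl','rb'))
for b in blobs(c,.012): print(*b)"
```

```text
t 11.05 pos [610.    5.7  57.8] jawyaw 104.8 open 0.998 q7 [-0.28  0.5   0.29  1.63 -0.16  1.03  1.89] F [-0.7 -0.1  0.3]
  xyz [ 2.9 54.8  0.8] turn [ 0.03 -0.09  0.01]
[443. 283.] [ 432.9 -289. ] [ 432.5 -289.8] [37.4 36.6] 89.4
[378. 276.] [ 450.2 -140.1] [ 450.3 -140.1] [49.3 51.6] 13.4
[188. 208.] [609.3 299.2] [609.3 299. ] [34.5 61.7] 87.0
[250. 199.] [629.1 154.6] [629.1 154.3] [50.7 51.2] 71.9
[579. 163.] [ 707.8 -630.3] [ 709.3 -621.6] [73.1 39.2] 50.5
[ 47. 146.] [756.4 630.4] [756.2 630.4] [57.7 15.9] 50.6
```

View pics/t4.png

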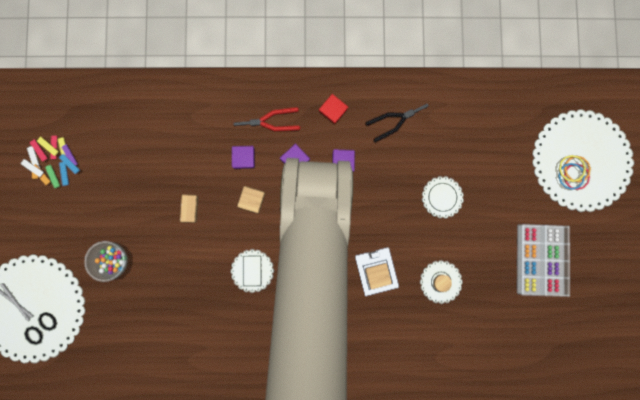

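Square C sits in the outline at (378,276), about 3 mm off. The small disc is at (443,283), about 2 mm off.

{"op": "move_arm", "data": {"deltas": [1,2,25,0.8,0,0,0,1,2,45,0.8,0,0,0,1,2,55,0.8,0,0,0,1,2,55,0.8,0,0,0,-1,2,55,0.8,0,0,0,-1,2,55,0.8,0,0,0,-1,2,55,0.8,0,0,0,-1,2,55,0.8,0,0,0,-1,2,55,0.8,0,0,0,-1,2,55,0.8,0,0,0]}}

```text
clock: 11.88
eef_pos: [0.6133, 0.0086, 0.0041]
tcp_rot: [0.701, 0.093, -0.091, -0.701]
force: [-1.5, -0.5, 6.5]
opening: 0.572
```

{"op": "move_arm", "data": {"deltas": [-1,0,0,0,0,0,0,-1,0,-30,0,0,0,0,-1,0,-70,0,0,0,0,-1,0,-110,0,0,0,0,-1,0,-120,0,0,0,0,-1,0,-120,0,0,0,0,-1,0,-120,0,0,0,0]}}

```text
clock: 12.47
eef_pos: [0.6127, 0.0087, 0.1235]
tcp_rot: [-0.701, -0.093, 0.091, 0.701]
force: [-0.7, -1.0, -0.9]
opening: 0.575
```

```bash
python3 -c "
from h import *
rel(453,-139.5,120,103.9)"
```

```text
t 12.47 pos [612.7   8.7 123.5] jawyaw 104.9 open 0.575 q7 [-0.3   0.44  0.31  1.57 -0.14  1.16  1.87] F [-0.7 -1.  -0.9]
  xyz [-192.5    3.  -102. ] turn [0.01 1.05 0.14]
```

{"op": "move_arm", "data": {"deltas": [-1,-192.5,3,-102,0,1,0,-1,-192.5,3,-102,0,1,0,-1,-192.5,3,-102,0,1,0,-1,-192.5,3,-102,0,1,0,-1,-192.5,3,-102,0,1,0,-1,-192.5,3,-102,0,1,0,-1,-192.5,3,-102,0,1,0,-1,-192.5,3,-102,0,1,0,-1,-192.5,3,-102,0,1,0,-1,-192.5,3,-102,0,1,0]}}

```text
clock: 13.3
eef_pos: [0.4531, -0.1383, 0.1188]
tcp_rot: [-0.702, -0.086, 0.087, 0.702]
force: [0.3, -0.2, -0.8]
opening: 0.574
```

```bash
python3 -c "
from h import *
rel(453,-139.5,28,103.9)"
```

```text
t 13.3 pos [ 453.1 -138.3  118.8] jawyaw 104.1 open 0.574 q7 [-0.14  0.15  0.4   1.94 -0.07  1.06  2.11] F [ 0.3 -0.2 -0.8]
  xyz [-0.3 90.8 -1.2] turn [-0.01  0.17 -0.05]
```

{"op": "move_arm", "data": {"deltas": [-1,0,30,-0.8,0,0,0,-1,0,60,-0.8,0,0,0,-1,0,80,-0.8,0,0,0,-1,0,88,-0.8,0,0,0,-1,0,91,-0.8,0,0,0,-1,0,91,-0.8,0,0,0,-1,0,91,-0.8,0,0,0]}}

```text
clock: 13.88
eef_pos: [0.4534, -0.1398, 0.0287]
tcp_rot: [0.702, 0.086, -0.086, -0.702]
force: [0.4, 0.3, -1.0]
opening: 0.575
```

```bash
python3 -c "
from h import *
rel(453,-139.5,28,103.9)"
```

```text
t 13.88 pos [ 453.4 -139.8   28.7] jawyaw 104.0 open 0.575 q7 [-0.11  0.29  0.39  2.02 -0.14  0.86  2.17] F [ 0.4  0.3 -1. ]
  xyz [-0.4  0.7  0.4] turn [0.01 0.11 0.01]
```

{"op": "move_arm", "data": {"deltas": [-1,0,1,0,0,0,0,-1,0,1,0,0,0,0,0.4,0,1,0,0,0,0,0.6,0,1,0,0,0,0,1,0,1,0,0,0,0,1,0,0,0,0,0,0,1,0,-30,0,0,0,0,1,0,-60,0,0,0,0,1,0,-70,0,0,0,0,1,0,-70,0,0,0,0]}}

```text
clock: 14.72
eef_pos: [0.4547, -0.1408, 0.1012]
tcp_rot: [0.702, 0.088, -0.084, -0.701]
force: [0.7, -0.8, 0.5]
opening: 1.003
```

```bash
python3 -c "
from h import *
rel(437.5,-3.5,60,90)"
```

```text
t 14.72 pos [ 454.7 -140.8  101.2] jawyaw 103.9 open 1.003 q7 [-0.13  0.18  0.41  1.96 -0.08  1.02  2.13] F [ 0.7 -0.8  0.5]
  xyz [ 16.2  41.1 137.5] turn [ 0.07 13.93  0.32]
```

{"op": "move_arm", "data": {"deltas": [1,16,0,137.5,0,13.9,0,1,16,0,137.5,0,13.9,0,1,16,0,137.5,0,13.9,0,1,16,40,137.5,0,13.9,0,1,16,40,137.5,0,13.9,0,1,16,40,137.5,0,13.9,0,1,16,40,137.5,0,13.9,0,1,16,40,137.5,0,13.9,0,1,16,40,137.5,0,13.9,0]}}

```text
clock: 15.47
eef_pos: [0.4358, -0.0045, 0.059]
tcp_rot: [0.707, -0.0, 0.001, -0.707]
force: [0.3, -0.1, 0.2]
opening: 1.0
```

```bash
python3 snap.py scene s5;python3 snap.py top t5; python3 -c "
from h import *
import pickle
rel(437.5,-3.5,3,90)
c=pickle.load(open('pics/t5.pkl','rb'))
for b in blobs(c,.034): print(*b)
import cv2
a=cv2.imread('pics/s5.png');cv2.imwrite('pics/s5c.png',cv2.resize(a[80:240,200:360],None,fx=3.5,fy=3.5))"
```

```text
t 15.57 pos [435.7  -4.1  58.9] jawyaw 89.9 open 1.0 q7 [-0.35  0.15  0.31  2.09 -0.06  0.91  1.56] F [-0.1 -0.2 -0.4]
  xyz [ 1.7 55.9  0.6] turn [ 0.   -0.08  0.08]
[443. 283.] [ 435.1 -283.3] [ 434.7 -284. ] [36.7 35.9] 89.4
[379. 276.] [ 451.5 -139.8] [ 451.4 -139.8] [49.9 50.1] 13.4
[188. 208.] [608.2 293.7] [608.4 293.7] [33.8 61.6] 86.3
[250. 199.] [627.6 151.9] [627.6 151.6] [49.7 50.5] 71.9
[580. 164.] [ 704.9 -617.9] [ 704.6 -611.9] [66.4 37.5] 49.0
[ 47. 146.] [752.3 618.5] [752.2 618.6] [56.5 15.6] 50.6
```

View pics/s5c.png

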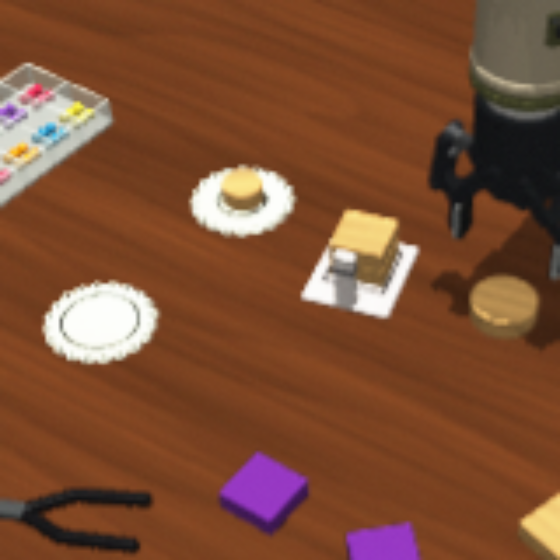

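The stack is neat at crop (365,245), with its top near (451.5,-140). Next is the large disc.

{"op": "move_arm", "data": {"deltas": [1,1.5,25,0.6,0,0,0,1,1.5,45,0.6,0,0,0,1,1.5,56,0.6,0,0,0,1,1.5,56,0.6,0,0,0,-1,1.5,56,0.6,0,0,0,-1,1.5,56,0.6,0,0,0,-1,1.5,56,0.6,0,0,0,-1,1.5,56,0.6,0,0,0,-1,1.5,56,0.6,0,0,0,-1,1.5,56,0.6,0,0,0]}}

```text
clock: 16.4
eef_pos: [0.4375, -0.0026, 0.0038]
tcp_rot: [-0.707, -0.001, -0.001, 0.707]
force: [-1.8, -2.5, 5.9]
opening: 0.683
```

{"op": "move_arm", "data": {"deltas": [-1,0,0,0,0,0,0,-1,0,-30,0,0,0,0,-1,0,-70,0,0,0,0,-1,0,-110,0,0,0,0,-1,0,-120,0,0,0,0,-1,0,-120,0,0,0,0,-1,0,-120,0,0,0,0]}}

```text
clock: 16.98
eef_pos: [0.4372, -0.0023, 0.1233]
tcp_rot: [-0.707, -0.001, -0.001, 0.707]
force: [0.1, 0.0, -0.3]
opening: 0.684
```

```bash
python3 -c "
from h import *
rel(633,-296,120,90)"
```

```text
t 16.98 pos [437.2  -2.3 123.3] jawyaw 90.0 open 0.684 q7 [-0.37  0.06  0.32  2.02 -0.02  1.06  1.53] F [ 0.1  0.  -0.3]
  xyz [ 195.6    3.7 -293.8] turn [-0.05  0.04  0.17]
```

{"op": "move_arm", "data": {"deltas": [-1,195.5,3,-294,0,0,0,-1,195.5,3,-294,0,0,0,-1,195.5,3,-294,0,0,0,-1,195.5,3,-294,0,0,0,-1,195.5,3,-294,0,0,0,-1,195.5,3,-294,0,0,0,-1,195.5,3,-294,0,0,0,-1,195.5,3,-294,0,0,0,-1,195.5,3,-294,0,0,0,-1,195.5,3,-294,0,0,0]}}

```text
clock: 17.82
eef_pos: [0.6311, -0.3017, 0.1158]
tcp_rot: [0.708, -0.003, 0.0, -0.706]
force: [-0.7, -0.2, 0.3]
opening: 0.683
```

{"op": "move_arm", "data": {"deltas": [-1,0,0,0,0,0,0,-1,0,0,0,0,0,0,-1,0,0,0,0,0,0]}}

```text
clock: 18.07
eef_pos: [0.6319, -0.2945, 0.1185]
tcp_rot: [-0.707, -0.0, 0.001, 0.708]
force: [-1.1, 1.2, -0.7]
opening: 0.678
```

```bash
python3 -c "
from h import *
rel(633,-296,6,90)"
```

```text
t 18.07 pos [ 631.9 -294.5  118.5] jawyaw 90.1 open 0.678 q7 [ 0.11  0.64  0.45  1.31 -0.27  1.26  2.14] F [-1.1  1.2 -0.7]
  xyz [  1.2 112.5  -1.7] turn [-0.08  0.12 -0.07]
```

{"op": "move_arm", "data": {"deltas": [-1,1,35,-1.5,0,0,0,-1,1,70,-1.5,0,0,0,-1,1,95,-1.5,0,0,0,-1,1,108,-1.5,0,0,0,-1,1,112,-1.5,0,0,0,-1,1,112,-1.5,0,0,0,-1,1,112,-1.5,0,0,0]}}

```text
clock: 18.65
eef_pos: [0.6339, -0.2973, 0.0085]
tcp_rot: [0.707, 0.001, -0.0, -0.707]
force: [0.9, -0.0, -0.7]
opening: 0.684
```

```bash
python3 -c "
from h import *
rel(633,-296,6,90)"
```

```text
t 18.65 pos [ 633.9 -297.3    8.5] jawyaw 90.1 open 0.684 q7 [ 0.13  0.75  0.41  1.39 -0.32  1.07  2.17] F [ 0.9 -0.  -0.7]
  xyz [-0.9  2.5  1.3] turn [0.02 0.1  0.08]
```

{"op": "move_arm", "data": {"deltas": [-1,0,2,0.5,0,0,0,-1,0,2,0.5,0,0,0,0.5,0,2,0.5,0,0,0,0.8,0,2,0.5,0,0,0,1,0,2,0.5,0,0,0,1,0,0,0.5,0,0,0,1,0,-30,0,0,0,0,1,0,-65,0,0,0,0,1,0,-100,0,0,0,0,1,0,-110,0,0,0,0]}}

```text
clock: 19.48
eef_pos: [0.6356, -0.2994, 0.1243]
tcp_rot: [0.708, 0.003, 0.003, -0.706]
force: [1.0, -0.6, 0.7]
opening: 1.002
```

```bash
python3 -c "
from h import *
rel(609.7,299.4,110,86.9)"
```

```text
t 19.48 pos [ 635.6 -299.4  124.3] jawyaw 90.0 open 1.002 q7 [ 0.12  0.64  0.45  1.29 -0.28  1.26  2.14] F [ 1.  -0.6  0.7]
  xyz [-25.7  11.8 598.9] turn [0.2  3.13 0.45]
```

{"op": "move_arm", "data": {"deltas": [1,-25,8,598,0,3.1,0,1,-25,8,598,0,3.1,0,1,-25,8,598,0,3.1,0,1,-25,8,598,0,3.1,0,1,-25,8,598,0,3.1,0,1,-25,8,598,0,3.1,0,1,-25,8,598,0,3.1,0,1,-25,8,598,0,3.1,0,1,-25,8,598,0,3.1,0,1,-25,8,598,0,3.1,0]}}

```text
clock: 20.32
eef_pos: [0.6152, 0.1205, 0.1122]
tcp_rot: [-0.707, 0.019, -0.019, 0.707]
force: [0.5, -0.3, 0.3]
opening: 1.003
```

```bash
python3 -c "
from h import *
rel(609.7,299.4,60,86.9)"
```

```text
t 20.32 pos [615.2 120.5 112.2] jawyaw 86.9 open 1.003 q7 [-0.52  0.48  0.38  1.54 -0.19  1.16  1.41] F [ 0.5 -0.3  0.3]
  xyz [-15.1  52.2 178.4] turn [-0.02  0.03  0.04]
```

{"op": "move_arm", "data": {"deltas": [1,-15,0,178,0,0,0,1,-15,0,178,0,0,0,1,-15,0,178,0,0,0,1,-15,0,178,0,0,0,1,-15,50,178,0,0,0,1,-15,50,178,0,0,0,1,-15,50,178,0,0,0,1,-15,50,178,0,0,0,1,-15,50,178,0,0,0,1,-15,50,178,0,0,0]}}

```text
clock: 21.15
eef_pos: [0.612, 0.2954, 0.0641]
tcp_rot: [-0.707, 0.019, -0.021, 0.707]
force: [-0.2, -0.1, 0.4]
opening: 0.999
```

```bash
python3 snap.py top t6; python3 -c "
from h import *
import pickle
rel(609.7,299.4,3,86.9)
c=pickle.load(open('pics/t6.pkl','rb'))
for b in blobs(c,.012): print(*b)"
```

```text
t 21.2 pos [611.7 295.7  63.9] jawyaw 86.8 open 0.994 q7 [-0.71  0.63  0.32  1.42 -0.21  1.12  1.16] F [ 0.1 -0.6 -0.4]
  xyz [-2.4 60.9  3.5] turn [-0.07 -0.1   0.16]
[443. 283.] [ 432.8 -289.1] [ 432.4 -289.9] [37.4 36.6] 89.4
[379. 276.] [ 449.7 -142.8] [ 449.6 -142.8] [50.9 51. ] 13.4
[250. 199.] [629.1 154.5] [629.2 154.6] [50.8 51.5] 73.0
[444. 196.] [ 633.6 -298. ] [ 634.5 -298. ] [59.2 58.9] 43.9
[578. 163.] [ 707.8 -630.2] [ 709.7 -621. ] [74.4 39.4] 50.8
[ 47. 146.] [756.4 630.5] [756.1 630.5] [57.6 16.2] 51.7
```

View pics/t6.png

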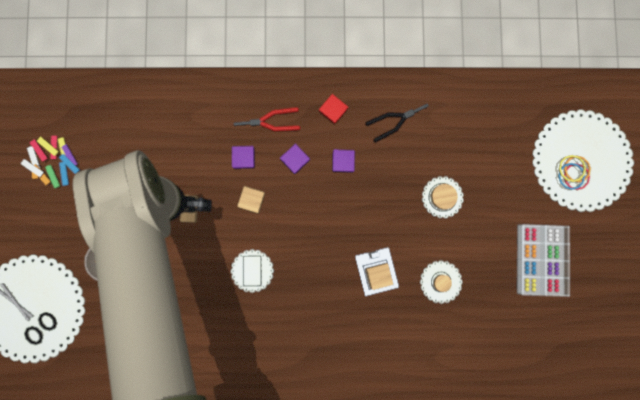

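The large disc sits at (444,196) on its mat, within 2 mm, and square A is untouched. I descend on the oblong.

{"op": "move_arm", "data": {"deltas": [1,-2.2,25,3.5,0,0,0,1,-2.2,45,3.5,0,0,0,1,-2.2,60,3.5,0,0,0,1,-2.2,60,3.5,0,0,0,-1,-2.2,60,3.5,0,0,0,-1,-2.2,60,3.5,0,0,0,-1,-2.2,60,3.5,0,0,0,-1,-2.2,60,3.5,0,0,0,-1,-2.2,60,3.5,0,0,0,-1,-2.2,60,3.5,0,0,0]}}

```text
clock: 22.03
eef_pos: [0.609, 0.301, 0.0034]
tcp_rot: [-0.706, 0.018, -0.02, 0.707]
force: [-0.8, -0.0, 6.0]
opening: 0.388
```

{"op": "move_arm", "data": {"deltas": [-1,0,0,0,0,0,0,-1,0,-30,0,0,0,0,-1,0,-60,0,0,0,0,-1,0,-80,0,0,0,0,-1,0,-80,0,0,0,0,-1,0,-80,0,0,0,0,-1,0,-80,0,0,0,0]}}

```text
clock: 22.62
eef_pos: [0.6075, 0.3006, 0.0811]
tcp_rot: [0.707, -0.019, 0.018, -0.707]
force: [-0.6, -1.0, -1.0]
opening: 0.391
```

```bash
python3 -c "
from h import *
rel(464.8,152,70,90)"
```

```text
t 22.62 pos [607.5 300.6  81.1] jawyaw 87.0 open 0.391 q7 [-0.72  0.61  0.33  1.41 -0.2   1.16  1.15] F [-0.6 -1.  -1. ]
  xyz [-134.6   11.3 -156. ] turn [ 0.02 -3.05 -0.06]
```

{"op": "move_arm", "data": {"deltas": [-1,-134.5,10,-156,0,-3,0,-1,-134.5,10,-156,0,-3,0,-1,-134.5,10,-156,0,-3,0,-1,-134.5,10,-156,0,-3,0,-1,-134.5,10,-156,0,-3,0,-1,-134.5,10,-156,0,-3,0,-1,-134.5,10,-156,0,-3,0,-1,-134.5,10,-156,0,-3,0,-1,-134.5,10,-156,0,-3,0,-1,-134.5,10,-156,0,-3,0]}}

```text
clock: 23.45
eef_pos: [0.4662, 0.153, 0.0716]
tcp_rot: [0.707, 0.0, 0.0, -0.707]
force: [0.6, 1.3, -0.7]
opening: 0.383
```

```bash
python3 -c "
from h import *
rel(464.8,152,6,90)"
```

```text
t 23.45 pos [466.2 153.   71.6] jawyaw 90.0 open 0.383 q7 [-0.7   0.25  0.36  1.95 -0.11  0.96  1.28] F [ 0.6  1.3 -0.7]
  xyz [-1.4 65.6 -1. ] turn [0.01 0.01 0.02]
```

{"op": "move_arm", "data": {"deltas": [-1,-1,25,-1,0,0,0,-1,-1,45,-1,0,0,0,-1,-1,58,-1,0,0,0,-1,-1,64,-1,0,0,0,-1,-1,65,-1,0,0,0,-1,-1,65,-1,0,0,0,-1,-1,65,-1,0,0,0]}}

```text
clock: 24.03
eef_pos: [0.465, 0.1514, 0.0072]
tcp_rot: [-0.707, 0.0, -0.001, 0.707]
force: [0.7, -0.6, -0.9]
opening: 0.387
```

```bash
python3 -c "
from h import *
rel(464.8,152,6,90)"
```

```text
t 24.03 pos [465.  151.4   7.2] jawyaw 90.0 open 0.387 q7 [-0.68  0.35  0.34  2.   -0.16  0.82  1.33] F [ 0.7 -0.6 -0.9]
  xyz [-0.2  1.2  0.6] turn [-0.01 -0.04  0.04]
```

{"op": "move_arm", "data": {"deltas": [-1,0,1,0.5,0,0,0,-1,0,1,0.5,0,0,0,0.2,0,1,0.5,0,0,0,0.5,0,1,0.5,0,0,0,1,0,1,0.5,0,0,0,1,0,0,0.5,0,0,0,1,0,-30,0,0,0,0,1,0,-65,0,0,0,0,1,0,-105,0,0,0,0,1,0,-140,0,0,0,0]}}

```text
clock: 24.87
eef_pos: [0.4643, 0.1507, 0.1489]
tcp_rot: [0.707, -0.0, 0.001, -0.707]
force: [1.3, 0.2, -0.4]
opening: 1.001
```

{"op": "move_arm", "data": {"deltas": [1,-60,-60,300,0,0,0,1,-60,-60,300,0,0,0,1,-60,-60,300,0,0,0,1,-60,-60,300,0,0,0,1,-60,-60,300,0,0,0,1,-60,-60,300,0,0,0,1,-60,-60,300,0,0,0,1,-60,-60,300,0,0,0,1,-60,-60,300,0,0,0,1,-60,-60,300,0,0,0]}}

```text
clock: 25.7
eef_pos: [0.4038, 0.4524, 0.2064]
tcp_rot: [0.707, 0.001, -0.001, -0.707]
force: [0.9, -1.1, -0.3]
opening: 0.998
```

{"op": "move_arm", "data": {"deltas": [1,0,0,0,0,0,0,1,0,0,0,0,0,0,1,0,0,0,0,0,0,1,0,0,0,0,0,0]}}

```text
clock: 26.03
eef_pos: [0.4053, 0.45, 0.2068]
tcp_rot: [0.707, -0.001, 0.001, -0.707]
force: [0.0, -0.3, -0.3]
opening: 0.997
```

```bash
python3 snap.py top t7;python3 snap.py scene s7; python3 -c "
from h import *
import pickle,cv2
rel(464.8,152,6,90)
for z in(.012,.034):
  c=pickle.load(open('pics/t7.pkl','rb'))
  for b in blobs(c,z):
    if abs(b[1][1])<400: print(*b)
a=cv2.imread('pics/t7.png')[170:320,160:480];b=cv2.imread('pics/s7.png')[110:260,200:520]
cv2.imwrite('pics/f.png',cv2.resize(cv2.vconcat([a,b]),None,fx=2,fy=2,interpolation=cv2.INTER_CUBIC))"
```

```text
t 26.13 pos [405.1 450.5 206.8] jawyaw 89.9 open 1.002 q7 [-1.05  0.35  0.21  1.47 -0.07  1.32  0.73] F [-0.  -0.5 -0.9]
  xyz [  60.4  200.8 -298.3] turn [-0.   -0.12 -0.  ]
[443. 283.] [ 432.9 -289. ] [ 432.5 -289.8] [37.4 36.6] 89.4
[379. 276.] [ 449.6 -142.8] [ 449.6 -142.8] [50.9 51. ] 13.4
[251. 271.] [463.8 152.5] [464.7 152.5] [61.6 32.2] 0.1
[250. 199.] [629.  154.5] [629.  154.3] [50.7 51.3] 71.9
[444. 196.] [ 633.4 -298.1] [ 632.8 -298.6] [59.  58.7] 89.7
[443. 283.] [ 435.1 -283.1] [ 434.7 -284. ] [36.6 35.9] 89.4
[379. 276.] [ 451.5 -139.8] [ 451.4 -139.8] [49.9 50. ] 13.4
[251. 271.] [465.4 149.8] [466.3 149.8] [60.4 31.5] 0.1
[250. 199.] [627.5 151.9] [627.5 151.6] [49.8 50.3] 71.9
[444. 196.] [ 631.7 -292. ] [ 631.1 -292.5] [57.8 57.5] 89.7
```

View pics/f.png

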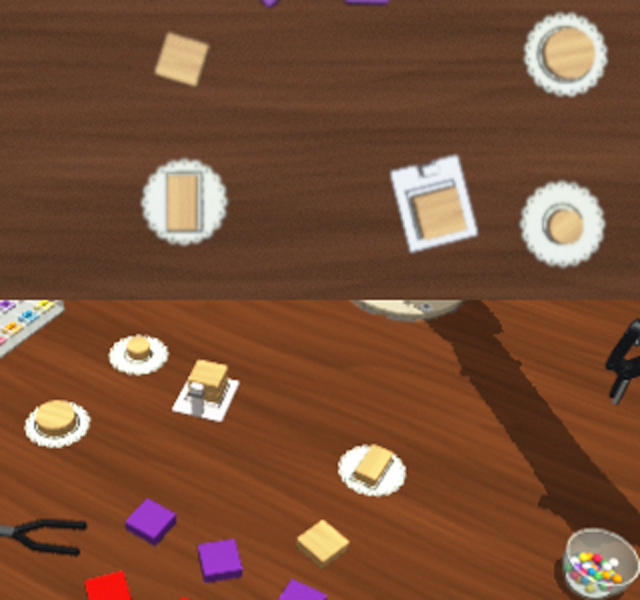

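Both discs and the oblong sit on their mats, within about 3 mm. The stack is square in its outline, and the spare square is unmoved.

```bash
python3 -c "
from plant import arm
print(arm.finish_job())"
```

```text
the job is handed in; nothing more can be done
None
```

The kit is made up and handed in at about 26 s of the 112 s allowed. The interface gives no verdict, so what follows rests on my own camera checks.

- **Discs and oblong:** each lies flat on its own mat. In the last top picture they are centred within about 3 mm, and the oblong is within about 0.2° of its outline.
- **Stack:** two squares sit on the gauge, about 2 mm off centre and 0.5° off the outline. An earlier top picture showed the lower square alone about 3 mm off. I did not measure the height of the stack against the mark; two 20 mm blanks come to the mark by design, and the pictures show them sitting flat.
- **Spare square:** it stayed within 1 mm of where it was at the start, and I left the purple and red look-alikes alone.
- **Arm and forces:** the gripper stands open and well clear of everything. The highest wrist force in any reading was about 7 N.

Pixel position estimates from the two cameras agreed to about 2 mm. None of the checks failed.

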